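# Screw caps onto a thread gauge and scrap the one that does not go home

## Task

Two screw caps that look alike are on the bench; one is sound, the other has a fault inside that stops it before it is fully home. Screw them onto the thread gauge (clockwise from above, as far as they will turn without being forced) to find out which is which: leave the sound cap screwed fully home on the gauge, its skirt flush on the gauge's shoulder, and put the faulty cap in the steel scrap tray. Do not knock over the dropper bottle.

Things in the scene. Friction and masses are not known exactly. Their poses are not given: they have to be found in the camera images.
- cap_1: grey plastic screw cap, 0.15 kg, standing open end down: round skirt 64 mm across and 44 mm high (bore 56 mm), on it a ribbed round knob 44 mm across and 34 mm high (78 mm in all), to be gripped at any yaw. Origin: centre of the skirt's lower rim; z up through the knob. Inside, 16 mm above the rim, three small thread lugs 120 degrees apart. Either cap may be the sound one
- cap_2: the other screw cap, the same as cap_1 from outside. The faulty one of the two screws on like the sound one but stops with its rim 5 mm above the gauge's shoulder, because its bore is too shallow
- thread_gauge: steel thread gauge bolted to the bench, upright: round base 100 mm across and 12 mm high, shoulder 70 mm across up to z = 22 mm, post 52 mm across its thread, top at 58 mm. Origin: centre of the underside, z up. Right-hand thread, three starts, lead 36 mm a turn (5.7 mm a radian), open at the top; caps have 2 mm play round it. A seated cap holds by friction
- gauge_shoulder (a point): centre of the shoulder's upper face, 22 mm above the bench; a home cap's origin lies here. A cap lowered over the post rests on the thread, rim 8 to 20 mm above here depending on its yaw; turned clockwise under a light push it follows the thread down and is home after 80 to 210 degrees. To take it off turn it back as far, then lift
- scrap_tray: open square tray of dark steel, fixed, 125 x 125 mm outside, walls 4 mm thick and 35 mm high. Origin: centre of the underside; x and y run along the walls
- glue_bottle: white dropper bottle with a tall red nozzle, 56 x 52 x 129 mm, standing upright between the control box and the caps. Origin: centre of its underside
Not all that is in view belongs to the job. Leave any green or yellow look-alike of the cap_1 alone.

How it is judged:
By the outcome, as a careful person would: the job done as asked, in the order asked, and still so for the second after the job is handed in, with the robot touching nothing.
It also fails if it takes over 72 s, if anything falls off the work surface, if the arm or the gripper's body presses on something with over 40 N, if the wrist force passes 120 N, or if a joint passes its speed limit or range.

## Robot

A 7-joint arm with a two-finger parallel gripper is mounted at the origin on a cart in front of the work surface, level with it; the furniture and walls round the work are solid. World frame = base frame: x ahead of the robot, y to its left, z up, the work surface at z = 0. Lengths are in m, angles in rad, forces in N, time in s.
With the tool pointing down it reaches from about 0.4 to 0.875 m from the base axis. Payload 6.5 kg.
Tool frame: the origin (TCP) lies on the mounting face of the last link; the fingertips stand 166 mm ahead of it and the grasp point (between the pads) lies 147 mm ahead of it (manip.grip_depth is the distance from the TCP to the grasp point, in m); z points along the fingers, y is the direction in which the jaws open and shut (so a half turn about z gives the same grasp; the last joint's range is limited). The gripper opens to 88 mm and grips with 3 to 60 N. Pads are 18 mm wide; open, the fingers measure 123 mm over their backs; the gripper's body (75 mm by 187 mm) begins 45 mm behind the grasp point.
Start: joints at [-1.387, 0.536, -0.004, 1.538, 0.003, 1.067, -0.071], TCP at [0.161, 0.63, 0.405] pointing down, gripper open.
Joint ranges: [-2.7, 2.7], [-0.37, 2.16], [-1.27, 1.26], [0.24, 2.4], [-1.31, 4.45], [0.19, 1.91], [-2.76, 2.76]. Speed limits (rad/s): [2.39, 2.39, 3.14, 3.14, 3.14, 3.14, 3.14].

## Interface

Orientations are given as a unit quaternion [x, y, z, w].
In Python, from plant import status, get_image, order, manip gives the robot as it stands.
- The arm moves only by the shell command python3 -m inch 'ROWS' [FORCE]. ROWS is JSON, a list that holds one entry, the list of rows, each a list of 5 numbers: the opening in per cent of the stroke, from 0 (shut) to 100 (fully open), then the shift along the world's x, y, z in m, then the turn about the world's z in degrees. A call has 1 to 10 rows; each row shifts and turns the commanded pose from where the row before left it; what a row does not reach is not made up. A row lasts 1/10 s, in which the tool goes at most 50 mm and 8.59 degrees, less where a joint would pass 70% of its speed; a pose out of reach is approached as far as the arm can. A call is refused whole if a number of a shift passes 0.05 or a number of a turn 8.59, either way. A call with a gripper value outside its range is refused whole. The fingers move at their own pace and stop on an object; FORCE is the grip in N (left out, the last holds). Time passes only in rows, so rows that do not move let the fingers close. It gives the time, the measured TCP pose, the force and the opening at its end, in the units of the state.
- status.get_state(): the state, without advancing time (a new reading comes with each control period).
- get_image(name): name is "scene" or "top" or "wrist"; returns a dict with "pixels" (400x640x3 uint8, blue, green, red), "fx", "fy", "cx", "cy" (pixels), "world_from_camera" (4x4, takes a point from camera to world coordinates); the wrist camera has in their place "mount" (4x4, takes a point from camera to tool coordinates, whose origin is the TCP and whose axes are the flange's). Camera axes: x right, y up, looking along -z (the intrinsics and any distortion apply to the point x, -y, -z); pixel columns grow to the right and rows downward; lengths in m; the calibration is good to about 2 mm. A picture is of the moment at which its call begins: read the wrist's pose just before it. There is no depth.
- order.job_done(): hands the job in, once; it reports no verdict.
The state is a dict: "time_s": time; "joint_pos": joint angles; "joint_vel": joint speeds; "joint_efforts": joint torques, N m; "tool_pos": TCP position; "orientation": TCP orientation; "force": force on the tool from outside, world axes, zero at the start; "torque": the same for the moment, N m; "finger_gap": finger opening in m.
Only numpy, scipy, OpenCV 4.12 (cv2) and the standard library are available. Lean on these libraries where they do the work, as an engineer would, in place of code of your own. Each camera call takes 0.05 s, during which the arm holds its last target.

## Working session

There is one attempt and no reset: what is moved stays moved. The work goes in short steps, Python scripts to look and compute and a shell command to move; the robot and the scene stay as the last step left them, time stands still between calls to the robot, and variables do not carry over. Pictures are saved under pics/ and viewed, and the job is handed in when it is done.

```bash
ls; mkdir -p pics; python3 - <<'E'
from plant import status,get_image,manip
import cv2,numpy as np
print(status.get_state()); print(manip.grip_depth)
for n in ("scene","top","wrist"):
    d=get_image(n); cv2.imwrite(f"pics/{n}0.png",d["pixels"])
    print(n,[d[k] for k in("fx","fy","cx","cy")],[k for k in d]); print(np.round(d.get("world_from_camera",d.get("mount")),4).tolist())
E
```

```text
pics
{'time_s': 0.0, 'joint_pos': array([-1.38718077,  0.53716   , -0.00439703,  1.53886412,  0.002606  ,
        1.06731393, -0.07120474]), 'joint_vel': array([ 0.00019225, -0.00158484, -0.00201799,  0.00238918,  0.00111349,
       -0.00057839,  0.00046969]), 'joint_efforts': array([ 2.55178911e-04, -5.70981038e+01,  9.90759395e-01, -2.51598912e+01,
       -5.62136492e-02,  1.79991400e-02,  1.49512825e-04]), 'tool_pos': array([0.16063322, 0.62949753, 0.40384674]), 'orientation': array([ 1.24566154e-01,  9.92210923e-01, -8.69439695e-04, -3.14579719e-05]), 'force': array([-0.14809784,  0.83126973,  0.04273665]), 'torque': array([0.01220438, 0.0077142 , 0.0137602 ]), 'finger_gap': 0.08837550297501252}
0.1473
scene [480.32813185268617, 480.32813185268617, 320.9615851759013, 203.7283510492153] ['pixels', 'fx', 'fy', 'cx', 'cy', 'world_from_camera']
[[0.89, 0.1895, -0.4147, -0.0841], [-0.4559, 0.3599, -0.814, -1.2398], [-0.005, 0.9135, 0.4067, 0.6811], [0.0, 0.0, 0.0, 1.0]]
top [413.9750744850048, 413.9750744850048, 319.3880358309276, 205.12370587675736] ['pixels', 'fx', 'fy', 'cx', 'cy', 'world_from_camera']
[[0.0126, 0.9965, -0.0831, 0.4211], [-0.9999, 0.013, 0.0037, -0.015], [0.0047, 0.0831, 0.9965, 1.2858], [0.0, 0.0, 0.0, 1.0]]
wrist [319.81297988906283, 319.81297988906283, 324.65225446054205, 200.1842469145226] ['pixels', 'fx', 'fy', 'cx', 'cy', 'mount']
[[0.0005, 0.9508, 0.3098, 0.0802], [1.0, -0.0003, -0.0005, 0.0004], [-0.0004, 0.3098, -0.9508, 0.0198], [0.0, 0.0, 0.0, 1.0]]
```

View pics/scene0.png

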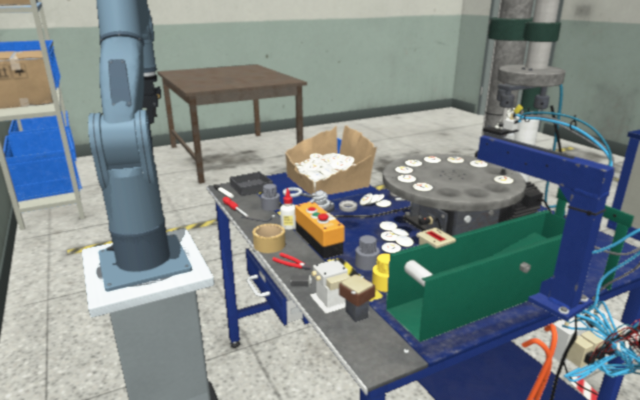

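View pics/top0.png

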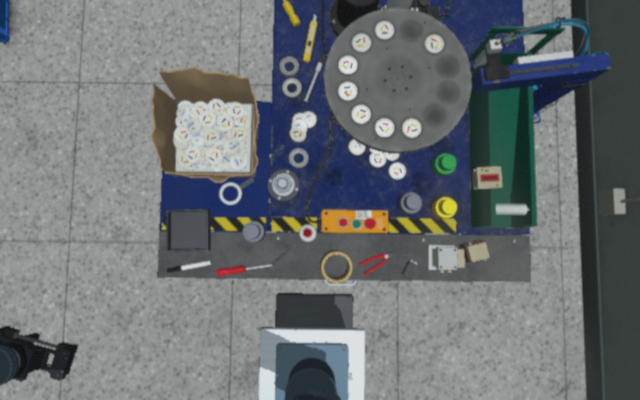

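View pics/wrist0.png

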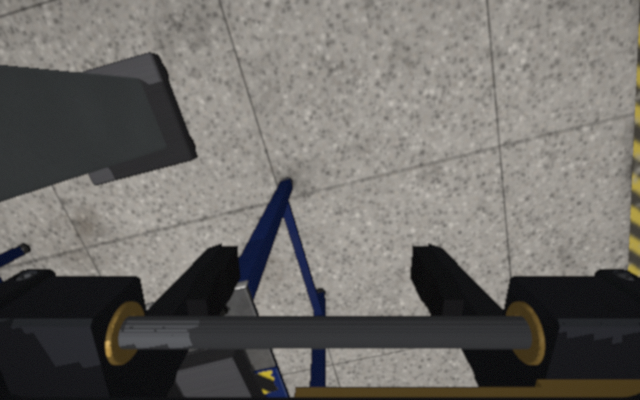

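The top view shows grey caps at about (253,231) and (411,202), the gauge at (283,184), the tray at (189,230), the bottle at (308,233) and the control box at (355,221). Look-alikes of the cap are the green one at (446,163) and the yellow one at (446,207). Washers and white discs elsewhere are clutter. I choose the two grey ones and check them in a close crop.

```bash
cat > h.py <<'E'
import numpy as np,cv2
from plant import status,get_image
from scipy.spatial.transform import Rotation as R
def cam(d,st=None):
    if "mount" in d:
        T=np.eye(4);T[:3,:3]=R.from_quat(st["orientation"]).as_matrix();T[:3,3]=st["tool_pos"]
        return T@np.array(d["mount"])
    return np.array(d["world_from_camera"])
def ray(d,u,v,z,st=None):
    W=cam(d,st); r=W[:3,:3]@np.array([(u-d["cx"])/d["fx"],-(v-d["cy"])/d["fy"],-1]); o=W[:3,3]
    return o+r*(z-o[2])/r[2]
def proj(d,p,st=None):
    W=cam(d,st); c=W[:3,:3].T@(np.array(p)-W[:3,3]); return d["cx"]-d["fx"]*c[0]/c[2], d["cy"]+d["fy"]*c[1]/c[2]
E
python3 - <<'E'
from h import *
d=get_image("top"); s=get_image("scene")
im=d["pixels"]
c=cv2.resize(im[140:280,150:470],None,fx=2.5,fy=2.5,interpolation=cv2.INTER_CUBIC)
cv2.imwrite("pics/c1.png",c)
c=cv2.resize(s["pixels"][170:320,210:410],None,fx=4,fy=4,interpolation=cv2.INTER_CUBIC)
cv2.imwrite("pics/c2.png",c)
for n,u,v,z in (("capA",253,231,.078),("capB",411,202,.078),("gauge",283,184,.058),("tray",189,230,.035),("bottle",308,233,.12),("yellow",446,207,.078),("green",446,163,.078),("box",355,221,.06)):
    p=ray(d,u,v,z); print(n,p.round(3),np.round(proj(s,p)))
E
```

```text
capA [0.444 0.173 0.078] [270. 187.]
capB [ 0.535 -0.288  0.078] [366. 238.]
gauge [0.585 0.09  0.058] [319. 193.]
tray [0.445 0.372 0.035] [251. 180.]
bottle [0.439 0.012 0.12 ] [288. 192.]
yellow [ 0.521 -0.391  0.078] [383. 257.]
green [ 0.652 -0.392  0.078] [426. 245.]
box [ 0.478 -0.126  0.06 ] [319. 224.]
```

View pics/c1.png

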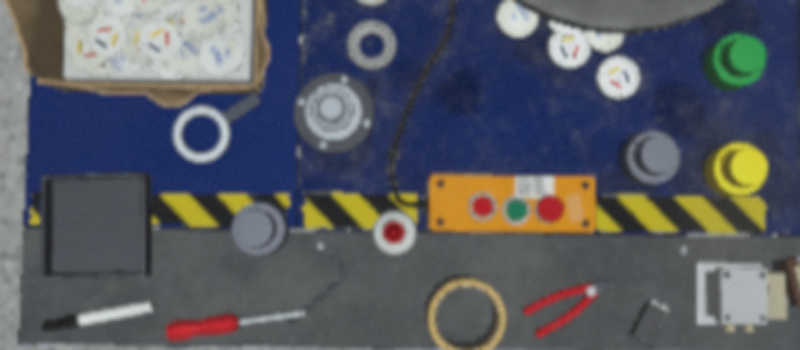

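View pics/c2.png

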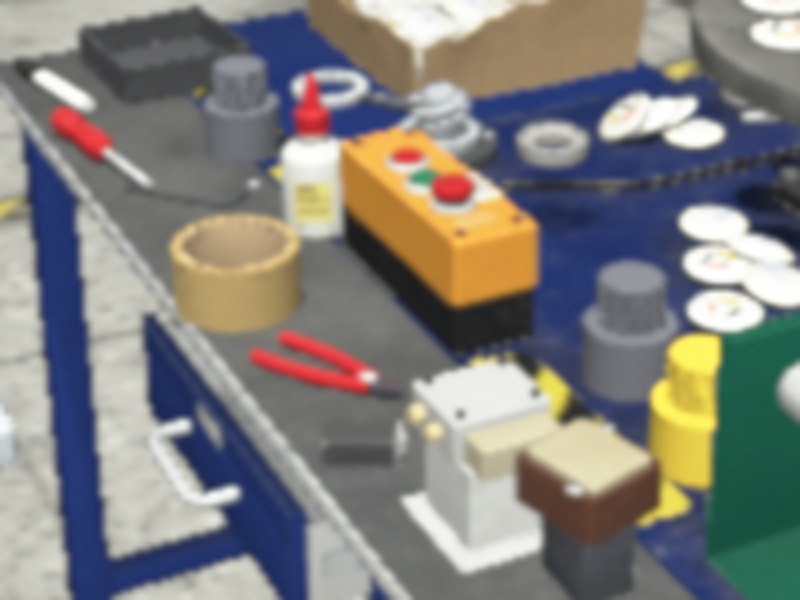

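Both grey caps are confirmed: left at crop c1 (258,228), right at (653,157). I move over the left cap first.

```bash
python3 -m inch '[[[100,0.025,-0.041,0,0],[100,0.025,-0.041,0,0],[100,0.025,-0.041,0,0],[100,0.025,-0.041,0,0],[100,0.025,-0.041,0,0],[100,0.025,-0.041,0,0],[100,0.025,-0.041,0,0],[100,0.025,-0.041,0,0],[100,0.025,-0.041,0,0],[100,0.025,-0.041,0,0]]]' 
python3 -m inch '[[[100,0.033,-0.046,0,0],[100,0,0,0,0],[100,0,0,0,0]]]'
python3 - <<'E'
from h import *
st=status.get_state(); w=get_image("wrist"); print(st["time_s"],st["tool_pos"],st["orientation"],st["joint_pos"].round(3))
cv2.imwrite("pics/w1.png",w["pixels"])
d=get_image("top"); cv2.imwrite("pics/t1.png",d["pixels"])
E
```

```text
time_s: 1.25
tool_pos: [0.4113, 0.218, 0.405]
orientation: [0.124, 0.992, 0.0, 0.0]
force: [0.7, 0.2, -0.1]
finger_gap: 0.0881
time_s: 1.55
tool_pos: [0.4401, 0.1785, 0.4047]
orientation: [0.126, 0.992, 0.0, -0.0]
force: [-0.7, 0.4, 0.2]
finger_gap: 0.0882
1.55 [0.44014409 0.17845268 0.40472893] [ 1.25972382e-01  9.92033746e-01  6.80122669e-05 -2.31022842e-05] [-0.658  0.237  0.207  1.998 -0.061  0.912  0.899]
```

View pics/w1.png

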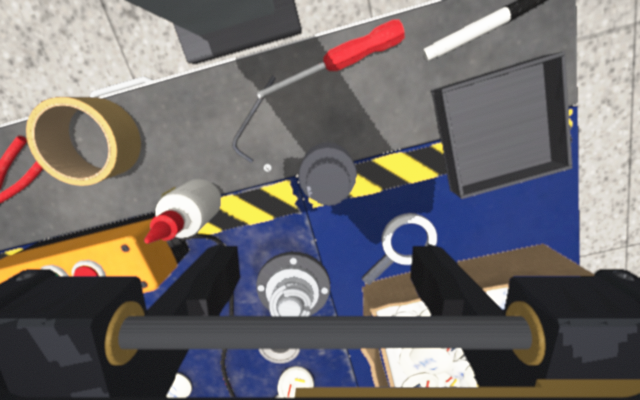

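```bash
python3 - <<'E'
from h import *
im=cv2.imread("pics/w1.png")
a=cv2.resize(im[130:225,280:380],None,fx=6,fy=6,interpolation=cv2.INTER_CUBIC)
b=cv2.resize(im[240:335,245:345],None,fx=6,fy=6,interpolation=cv2.INTER_CUBIC)
cv2.imwrite("pics/w1a.png",a[:, :400]); cv2.imwrite("pics/w1c.png",np.hstack([cv2.resize(a,(400,380)),cv2.resize(b,(400,380))]))
s=get_image("scene"); d=get_image("top")
for z in (0,.05,.08,.1,.12,.15):
    p=ray(d,254,176,z); print(z,p.round(3),np.round(proj(s,p)))
    p=ray(d,180,175,z); print(z,p.round(3),np.round(proj(s,p)))
cv2.imwrite("pics/s2.png",cv2.resize(s["pixels"][120:240,240:400],None,fx=5,fy=5,interpolation=cv2.INTER_CUBIC))
E
```

```text
0 [0.617 0.186 0.   ] [315. 197.]
0 [0.617 0.418 0.   ] [289. 177.]
0.05 [0.61  0.178 0.05 ] [314. 185.]
0.05 [0.61  0.401 0.05 ] [288. 167.]
0.08 [0.605 0.174 0.08 ] [313. 178.]
0.08 [0.605 0.391 0.08 ] [288. 160.]
0.1 [0.602 0.171 0.1  ] [312. 173.]
0.1 [0.602 0.384 0.1  ] [288. 156.]
0.12 [0.599 0.167 0.12 ] [312. 168.]
0.12 [0.599 0.377 0.12 ] [288. 151.]
0.15 [0.594 0.163 0.15 ] [311. 160.]
0.15 [0.594 0.367 0.15 ] [287. 145.]
```

View pics/w1c.png

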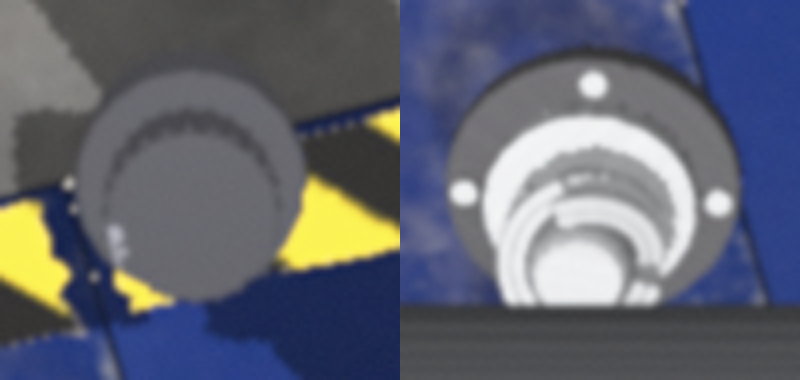

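View pics/s2.png

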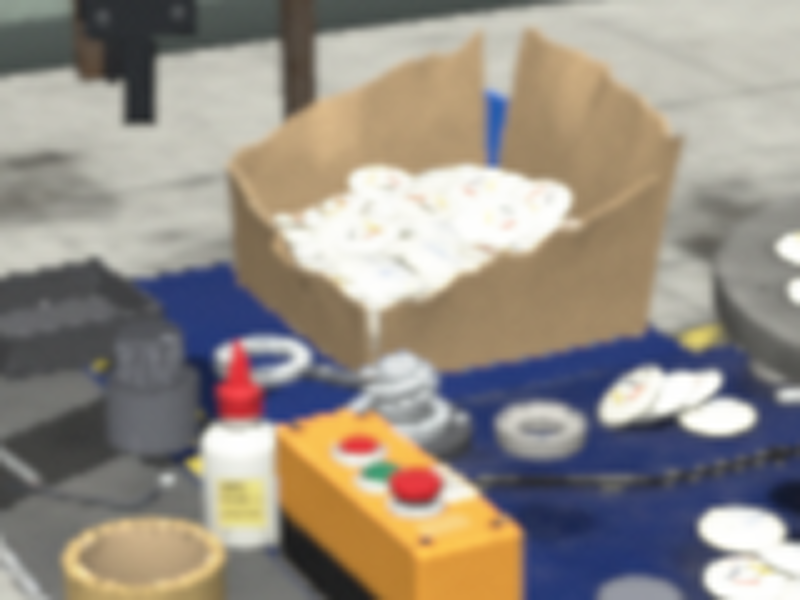

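```bash
python3 - <<'E'
from h import *
st=status.get_state(); w=get_image("wrist"); d=get_image("top")
for n,u,v,z in (("capA top",328.2,184.3,.078),("capA skirt",327.5,176,.044),("gauge base",292.75,289.5,.012),("post top",289.5,309,.058)):
    print(n,ray(w,u,v,z,st).round(4))
# bolts
for u,v in ((464,193),(718,203),(593,85)):
    print(ray(w,245+(u-400)/4,240+v/4,.012,st).round(4))
# tray corners rim
for u,v in ((433,91),(565,55),(571,166),(461,196)): print("tray",ray(w,u,v,.035,st).round(3))
# top view: caps by circle
im=cv2.resize(cv2.imread("pics/top0.png")[160:260,220:440],None,fx=4,fy=4,interpolation=cv2.INTER_CUBIC)
cv2.imwrite("pics/t4.png",np.hstack([im[180:380,50:250],im[70:270,660:860],im[0:200,150:350]]))
E
```

```text
capA top [0.443 0.184 0.078]
capA skirt [0.4427 0.1836 0.044 ]
gauge base [0.5913 0.0987 0.012 ]
post top [0.5882 0.1    0.058 ]
[0.579  0.0578 0.012 ]
[0.6037 0.1398 0.012 ]
[0.5504 0.111  0.012 ]
tray [0.384 0.311 0.035]
tray [0.382 0.444 0.035]
tray [0.5   0.449 0.035]
tray [0.505 0.326 0.035]
```

View pics/t4.png

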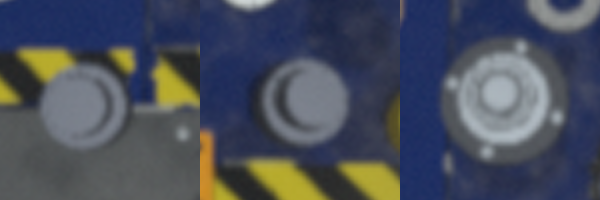

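```bash
python3 -m inch '[[[100,0.001,0.001,-0.025,7.5],[100,0.001,0.001,-0.025,7.5],[100,0.001,0.001,-0.025,7.5],[100,0,0.001,0,7.5],[100,0,0,0,0],[100,0,0,0,0]]]'
python3 - <<'E'
from h import *
st=status.get_state(); w=get_image("wrist"); print(st["time_s"],st["tool_pos"],st["orientation"],st["joint_pos"].round(3),abs(st["joint_vel"]).max())
cv2.imwrite("pics/w2.png",w["pixels"])
g=ray(w,324,200,.078,st);print(g, proj(w,[.443,.184,.078],st))
E
```

```text
time_s: 2.45
tool_pos: [0.4429, 0.1836, 0.33]
orientation: [-0.135, 0.991, 0.0, 0.0]
force: [0.0, -0.3, -1.0]
finger_gap: 0.0881
2.45 [0.44285388 0.18359548 0.33000439] [-1.35088430e-01  9.90833493e-01  2.00891866e-04  2.53955183e-04] [-0.565  0.356  0.093  2.048 -0.049  0.738  1.401] 0.009033023877160219
[0.4386876  0.18227717 0.078     ] (np.float64(324.6593417623439), np.float64(205.71481147533615))
```

View pics/w2.png

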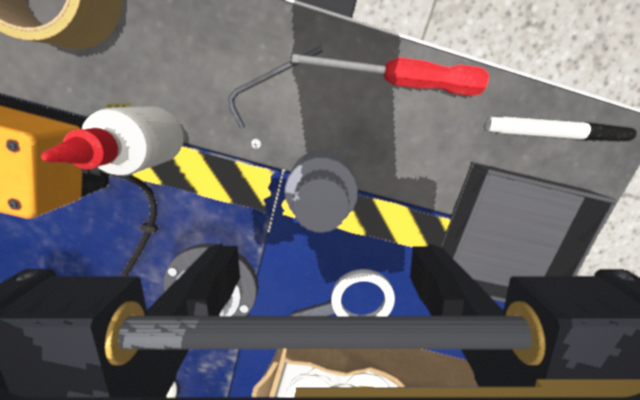

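The knob centre is at (324,204), matching my wrist estimate of (325,206), and the TCP is directly above it. I descend and grip.

```bash
python3 -m inch '[[[100,0,0,-0.04,0],[100,0,0,-0.04,0],[100,0,0,-0.03,0],[100,0,0,-0.005,0],[100,0,0,0,0]]]' 30
python3 -m inch '[[[20,0,0,0,0],[20,0,0,0,0],[20,0,0,0,0],[20,0,0,0,0],[20,0,0,0,0]]]' 30
python3 - <<'E'
from h import *
st=status.get_state();print(st["joint_pos"].round(3))
for n in("wrist","scene"):
    w=get_image(n); cv2.imwrite(f"pics/g_{n}.png",w["pixels"])
E
```

```text
time_s: 3.0
tool_pos: [0.4429, 0.1833, 0.2148]
orientation: [-0.136, 0.991, -0.0, -0.0]
force: [-0.7, 0.4, 0.2]
finger_gap: 0.088
time_s: 3.5
tool_pos: [0.4429, 0.1833, 0.2151]
orientation: [-0.136, 0.991, 0.0, 0.0]
force: [0.6, 0.4, 0.5]
finger_gap: 0.0501
[-0.539  0.571  0.066  2.097 -0.077  0.475  1.429]
```

View pics/g_wrist.png

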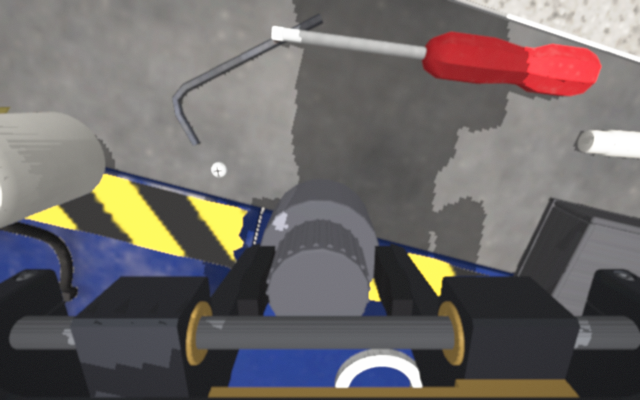

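```bash
python3 -m inch '[[[20,0,0,0,0],[20,0,0,0,0],[20,0,0,0.005,0],[20,0,0,0.025,0],[20,0,0,0.04,0],[20,0,0,0.04,0],[20,0,0,0.02,0]]]' 30
python3 -m inch '[[[20,0.03,-0.015,0,0],[20,0.04,-0.02,0,0],[20,0.04,-0.02,0,0],[20,0.04,-0.02,0,0],[20,0.04,-0.01,0,0],[20,0,0,0,0],[20,0,0,0,0]]]'
python3 - <<'E'
from h import *
st=status.get_state(); w=get_image("wrist"); print(st["time_s"],st["tool_pos"],st["orientation"],st["joint_pos"].round(3),abs(st["joint_vel"]).max())
cv2.imwrite("pics/w3.png",w["pixels"])
print(proj(w,[.5913,.0988,.012],st),proj(w,[.5913,.0988,.058],st))
E
```

```text
time_s: 4.3
tool_pos: [0.4432, 0.1834, 0.3477]
orientation: [-0.136, 0.991, 0.001, 0.002]
force: [0.2, 0.2, -1.3]
finger_gap: 0.0431
time_s: 5.0
tool_pos: [0.6327, 0.098, 0.3438]
orientation: [-0.136, 0.991, 0.0, -0.001]
force: [-1.1, 0.9, -1.1]
finger_gap: 0.0431
5.0 [0.63268778 0.09795679 0.34383022] [-1.36080723e-01  9.90697351e-01  3.79249975e-05 -8.90882054e-04] [-0.321  0.588  0.139  1.623 -0.096  0.94   1.696] 0.04178173585191957
(np.float64(336.6164592308806), np.float64(140.50597806589968)) (np.float64(338.63660352925746), np.float64(147.74992448677972))
```

View pics/w3.png

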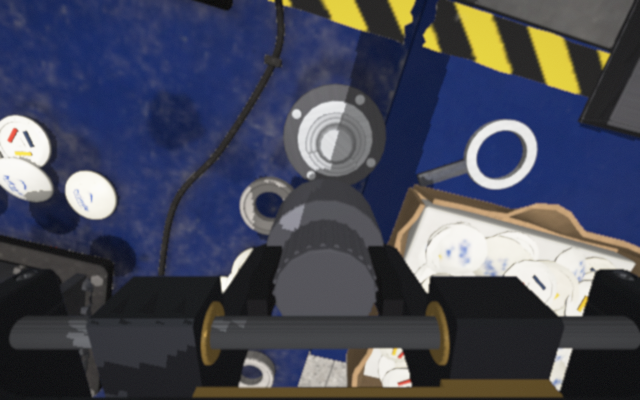

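```bash
python3 - <<'E'
from h import *
st=status.get_state(); w=get_image("wrist")
im=cv2.resize(w["pixels"][75:195,275:395],None,fx=5,fy=5,interpolation=cv2.INTER_CUBIC); cv2.imwrite("pics/w3c.png",im)
print(ray(w,335,137.5,.012,st).round(4),ray(w,335,144,.058,st).round(4),st["tool_pos"])
E
```

```text
[0.5881 0.0973 0.012 ] [0.5883 0.0958 0.058 ] [0.63196147 0.09863629 0.34399312]
```

View pics/w3c.png

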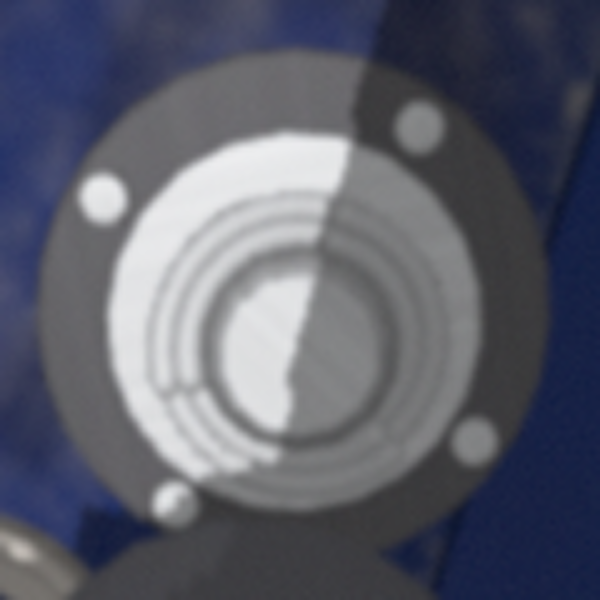

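```bash
python3 - <<'E'
from h import *
st=status.get_state(); w=get_image("wrist")
print(ray(w,333.6,138.4,.012,st).round(4),ray(w,335.4,144.8,.058,st).round(4),ray(w,275+295/5,75+320/5,.022,st).round(4),st["tool_pos"])
im=cv2.imread("pics/w2.png");cv2.imwrite("pics/w2c.png",cv2.resize(im[140:250,270:380],None,fx=5,fy=5,interpolation=cv2.INTER_CUBIC))
E
```

```text
[0.5891 0.0966 0.012 ] [0.5886 0.0967 0.058 ] [0.5884 0.0965 0.022 ] [0.63167622 0.09899934 0.34417589]
```

View pics/w2c.png

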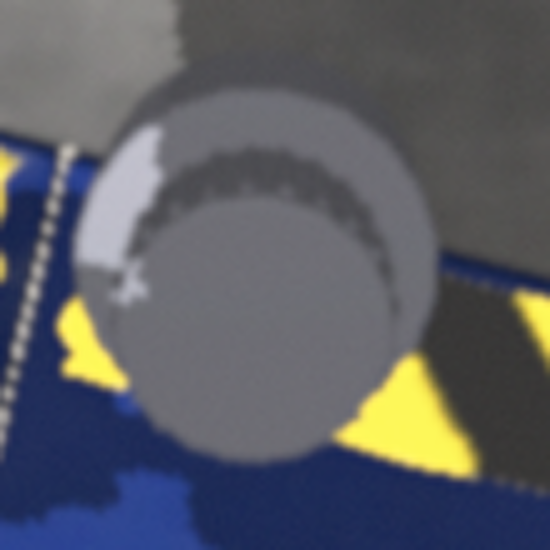

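```bash
python3 -m inch '[[[20,-0.023,-0.001,0,0],[20,-0.02,-0.001,-0.02,0],[20,0,0,-0.03,0],[20,0,0,-0.01,0],[20,0,0,0,0],[20,0,0,0,0]]]'
python3 - <<'E'
from h import *
st=status.get_state(); w=get_image("wrist"); print(st["time_s"],st["tool_pos"],st["force"],st["joint_pos"].round(3))
cv2.imwrite("pics/w4.png",w["pixels"]); s=get_image("scene")
cv2.imwrite("pics/s4.png",cv2.resize(s["pixels"][140:240,260:380],None,fx=5,fy=5,interpolation=cv2.INTER_CUBIC))
E
```

```text
time_s: 5.75
tool_pos: [0.5903, 0.0965, 0.2857]
orientation: [-0.137, 0.991, 0.0, 0.001]
force: [0.2, 0.9, -1.2]
finger_gap: 0.0437
5.75 [0.59029772 0.09650178 0.28567431] [ 0.19137249  0.93585832 -1.23164323] [-0.329  0.599  0.125  1.774 -0.101  0.774  1.692]
```

View pics/w4.png

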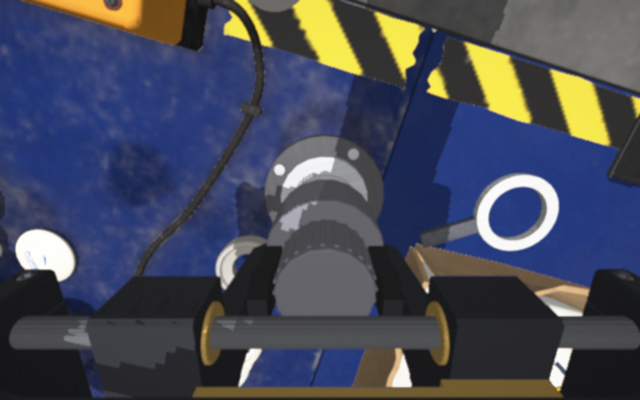

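View pics/s4.png

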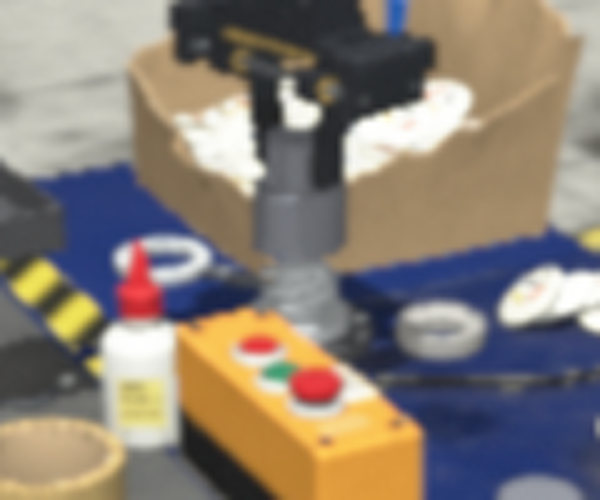

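```bash
python3 -m inch '[[[20,-0.001,0,-0.008,0],[20,0,0,-0.008,0],[20,0,0,-0.002,0],[20,0,0,0,0]]]'
python3 -m inch '[[[20,0,0,-0.004,0],[20,0,0,-0.003,0],[20,0,0,0,0]]]'
```

```text
time_s: 6.25
tool_pos: [0.5886, 0.0961, 0.266]
orientation: [-0.136, 0.991, -0.0, -0.001]
force: [0.4, 1.2, -2.3]
finger_gap: 0.0433
time_s: 6.55
tool_pos: [0.5886, 0.0962, 0.2592]
orientation: [-0.137, 0.991, -0.0, -0.0]
force: [0.1, -0.4, -1.4]
finger_gap: 0.0437
```

```bash
python3 -m inch '[[[20,0,0,-0.003,0],[20,0,0,-0.002,0],[20,0,0,0,0]]]'
python3 -m inch '[[[20,0,0,-0.002,0],[20,0,0,-0.002,0],[20,0,0,0,0]]]'
```

```text
time_s: 6.85
tool_pos: [0.5894, 0.0963, 0.256]
orientation: [-0.136, 0.991, 0.0, 0.001]
force: [-2.6, -0.2, 9.4]
finger_gap: 0.0435
time_s: 7.15
tool_pos: [0.5903, 0.0965, 0.2549]
orientation: [-0.136, 0.991, 0.001, 0.002]
force: [-8.5, -0.1, 30.3]
finger_gap: 0.0433
```

```bash
python3 -m inch '[[[20,0,0,0.002,0],[20,0,0,-0.0005,-6],[20,0,0,-0.0007,-7],[20,0,0,-0.0007,-7],[20,0,0,-0.0007,-7],[20,0,0,-0.0007,-7],[20,0,0,0,0]]]' 40
```

```text
time_s: 7.85
tool_pos: [0.5903, 0.0956, 0.2518]
orientation: [0.161, 0.987, 0.0, 0.002]
force: [-3.8, -1.7, 16.2]
finger_gap: 0.043
```

```bash
python3 -m inch '[[[20,0,0,-0.0008,-8],[20,0,0,-0.0008,-8],[20,0,0,-0.0008,-8],[20,0,0,-0.0008,-8],[20,0,0,-0.0008,-8],[20,0,0,0,0]]]'
python3 -c "
from h import *
s=status.get_state();print(s['torque'],s['joint_pos'][6],R.from_quat(s['orientation']).as_euler('ZYX',degrees=True)[0])"
```

```text
time_s: 8.45
tool_pos: [0.5901, 0.0954, 0.2477]
orientation: [0.489, 0.872, 0.001, 0.002]
force: [-3.7, -2.4, 17.2]
finger_gap: 0.0433
[-0.55468945  0.82668062 -0.36505999] 0.6707067726419818 121.3878424483999
```

```bash
python3 -m inch '[[[20,0,0,-0.0008,-8],[20,0,0,-0.0008,-8],[20,0,0,-0.0008,-8],[20,0,0,-0.0008,-8],[20,0,0,-0.0008,-8],[20,0,0,0,0]]]'
python3 -c "
from h import *
s=status.get_state();print(s['torque'],s['joint_pos'][6],R.from_quat(s['orientation']).as_euler('ZYX',degrees=True)[0])"
```

```text
time_s: 9.05
tool_pos: [0.5902, 0.0955, 0.2438]
orientation: [0.758, 0.652, 0.001, 0.001]
force: [-2.5, -0.3, 16.9]
finger_gap: 0.0435
[-0.38379283  0.90451224 -0.29965427] 0.11773036268479008 81.39800197403267
```

```bash
python3 -m inch '[[[20,0,0,-0.0008,-8],[20,0,0,-0.0008,-8],[20,0,0,-0.0008,-8],[20,0,0,0,0]]]'
python3 -c "
from h import *
s=status.get_state();print(s['torque'],s['joint_pos'][6],R.from_quat(s['orientation']).as_euler('ZYX',degrees=True)[0])"
```

```text
time_s: 9.45
tool_pos: [0.5901, 0.0955, 0.2414]
orientation: [0.877, 0.48, 0.002, 0.001]
force: [-3.7, -1.1, 16.7]
finger_gap: 0.0431
[-0.34357522  1.02225436 -0.3401221 ] -0.2186702673762906 57.40332819596762
```

```bash
python3 -m inch '[[[20,0,0,-0.0008,-8],[20,0,0,-0.0008,-8],[20,0,0,0,0]]]'
python3 -c "
from h import *
s=status.get_state();print(s['torque'],s['joint_pos'][6],R.from_quat(s['orientation']).as_euler('ZYX',degrees=True)[0])"
python3 -m inch '[[[20,0,0,-0.0006,-6],[20,0,0,-0.0006,-6],[20,0,0,0,0]]]'
python3 -c "
from h import *
s=status.get_state();print(s['torque'],s['joint_pos'][6],R.from_quat(s['orientation']).as_euler('ZYX',degrees=True)[0])"
```

```text
time_s: 9.75
tool_pos: [0.5903, 0.0951, 0.2412]
orientation: [0.935, 0.354, 0.002, 0.0]
force: [-7.4, -0.3, 30.5]
finger_gap: 0.0431
[-0.2788966   1.90248646 -0.29436225] -0.4457464148193943 41.412196633253835
time_s: 10.05
tool_pos: [0.5906, 0.0951, 0.2407]
orientation: [0.967, 0.255, 0.002, 0.0]
force: [-9.3, -0.8, 36.6]
finger_gap: 0.0433
[-0.2336245   2.0565728  -0.01724448] -0.6171721858260039 29.523891875111516
```

```bash
python3 -m inch '[[[20,0,0,0.004,0],[20,0,0,0,0]]]'
python3 - <<'E'
from h import *
w=get_image("wrist"); cv2.imwrite("pics/w5.png",w["pixels"]); s=get_image("scene")
a=cv2.resize(s["pixels"][160:225,280:360],None,fx=7,fy=7,interpolation=cv2.INTER_CUBIC)
cv2.imwrite("pics/s5.png",a)
E
```

```text
time_s: 10.25
tool_pos: [0.5901, 0.0956, 0.241]
orientation: [0.967, 0.256, 0.002, 0.001]
force: [4.3, -3.0, 0.9]
finger_gap: 0.0426
```

View pics/w5.png

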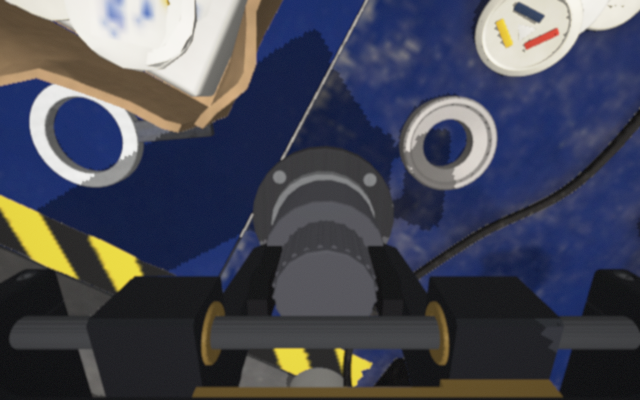

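View pics/s5.png

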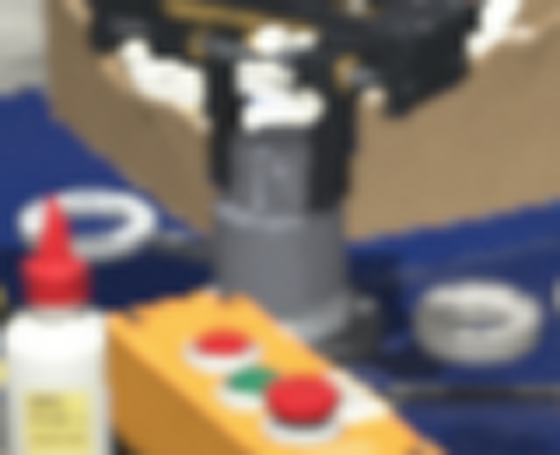

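```bash
python3 - <<'E'
from h import *
st=status.get_state(); w=get_image("wrist"); im=w["pixels"]
cv2.imwrite("pics/w5c.png",cv2.resize(im[140:260,250:400],None,fx=5,fy=5,interpolation=cv2.INTER_CUBIC))
x=R.from_quat(st["orientation"]).as_matrix()[:,0]; print(x,st["tool_pos"])
c=np.array([.589,.0965,0])
for r,z in ((.05,.012),(.035,.022),(.032,.022),(.032,.027),(.032,.066),(.032,.071)):
    p=c+r*x; p[2]=z; print(r,z,np.round(proj(w,p,st),1))
    t=np.array(proj(w,p,st))
E
```

```text
[0.86879901 0.49515596 0.00297442] [0.59012967 0.09554084 0.24099584]
0.05 0.012 [321.4 148.1]
0.035 0.022 [321.3 174. ]
0.032 0.022 [321.3 178.6]
0.032 0.027 [321.3 180.5]
0.032 0.066 [320.7 199.6]
0.032 0.071 [320.6 202.6]
```

View pics/w5c.png

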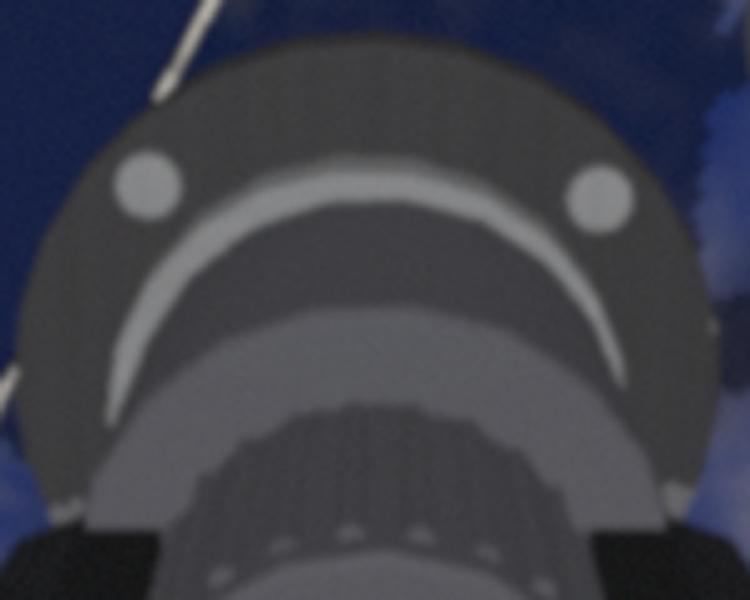

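Every check points to faulty: the rim in the crop is at row 180.6 (prediction 180.5 for +5 mm, 178.6 for home), and the TCP stopped about 4 mm above home. I unscrew this cap.

```bash
python3 -m inch '[[[20,0,0,0.0004,8],[20,0,0,0.0008,8],[20,0,0,0.0008,8],[20,0,0,0.0008,8],[20,0,0,0.0008,8],[20,0,0,0,0]]]'
python3 -c "
from h import *
s=status.get_state();print(s['torque'],s['joint_pos'][6],R.from_quat(s['orientation']).as_euler('ZYX',degrees=True)[0])"
```

```text
time_s: 11.0
tool_pos: [0.5887, 0.0964, 0.2438]
orientation: [0.82, 0.572, 0.0, -0.001]
force: [1.6, -0.4, -1.0]
finger_gap: 0.0429
[-0.1081989  -0.11729459 -0.0624405 ] -0.0462605285916429 69.77077496887115
```

```bash
python3 -m inch '[[[20,0,0,0.0008,8],[20,0,0,0.0008,8],[20,0,0,0.0008,8],[20,0,0,0.0008,8],[20,0,0,0.0008,8],[20,0,0,0.0008,8],[20,0,0,0.0008,8],[20,0,0,0.0008,8],[20,0,0,0,0]]]'
python3 -c "
from h import *
s=status.get_state();print(s['torque'],s['joint_pos'][6],R.from_quat(s['orientation']).as_euler('ZYX',degrees=True)[0])"
```

```text
time_s: 11.9
tool_pos: [0.5886, 0.0962, 0.25]
orientation: [0.394, 0.919, 0.0, -0.001]
force: [-0.2, 0.9, -1.1]
finger_gap: 0.043
[-0.08750528 -0.00590878  0.04540754] 0.8397303062397826 133.5686364822793
```

```bash
python3 -m inch '[[[20,0,0,0.0008,8],[20,0,0,0.0008,8],[20,0,0,0.0008,8],[20,0,0,0.0008,8],[20,0,0,0.0008,8],[20,0,0,0.0008,8],[20,0,0,0.0008,8],[20,0,0,0.0008,8],[20,0,0,0,0]]]'
python3 -m inch '[[[20,0,0,0.002,0],[20,0,0,0.002,0],[20,0,0,0,0]]]'
```

```text
time_s: 12.8
tool_pos: [0.5886, 0.096, 0.2563]
orientation: [-0.151, 0.988, 0.0, -0.001]
force: [0.0, -1.3, -2.6]
finger_gap: 0.043
time_s: 13.1
tool_pos: [0.5889, 0.0964, 0.2608]
orientation: [-0.152, 0.988, -0.0, 0.0]
force: [-0.2, -0.3, -1.3]
finger_gap: 0.0431
```

```bash
python3 -m inch '[[[20,0,0,0.04,0],[20,-0.02,0,0.04,0],[20,-0.025,0.02,0,0],[20,-0.025,0.04,0,0],[20,-0.025,0.04,0,0],[20,-0.02,0.045,0,0],[20,-0.015,0.045,0,0],[20,-0.01,0.045,0,0],[20,-0.006,0.045,0,0],[20,0,0.004,0,0]]]'
python3 -m inch '[[[20,0,0,-0.04,0],[20,0,0,-0.02,0],[20,0,0,0,0]]]'
python3 - <<'E'
from h import *
st=status.get_state(); w=get_image("wrist"); print(st["tool_pos"])
cv2.imwrite("pics/w6.png",w["pixels"])
E
```

```text
time_s: 14.1
tool_pos: [0.4397, 0.3871, 0.3408]
orientation: [-0.157, 0.988, 0.002, 0.0]
force: [-0.4, -0.1, -2.3]
finger_gap: 0.0428
time_s: 14.4
tool_pos: [0.4417, 0.379, 0.2778]
orientation: [-0.153, 0.988, -0.002, -0.002]
force: [-0.2, -0.1, -2.0]
finger_gap: 0.043
[0.44174073 0.3789701  0.27780639]
```

View pics/w6.png

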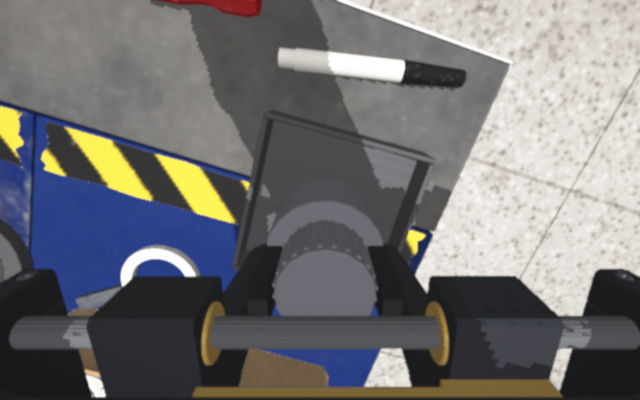

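```bash
python3 - <<'E'
from h import *
st=status.get_state(); w=get_image("wrist")
a=ray(w,268,112,.035,st);b=ray(w,432,158,.035,st);print(a,b)
m=(a+b)/2;e=(b-a)/np.linalg.norm(b-a);print(np.linalg.norm(b-a), m+.0625*np.array([e[1],-e[0],0]), st["tool_pos"])
E
```

```text
[0.38722767 0.32141732 0.035     ] [0.38249622 0.44016944 0.035     ]
0.11884633290219108 [0.44731239 0.3832816  0.035     ] [0.44250783 0.37952697 0.27967815]
```

```bash
python3 -m inch '[[[20,0.002,0.001,-0.03,0],[20,0.001,0.001,-0.02,0],[20,0,0,-0.008,0],[20,0,0,0,0]]]'
python3 -m inch '[[[20,0,0,-0.002,0],[20,0,0,0,0]]]'
```

```text
time_s: 14.9
tool_pos: [0.446, 0.3822, 0.2229]
orientation: [-0.153, 0.988, -0.0, -0.0]
force: [-0.2, -0.1, -1.4]
finger_gap: 0.0433
time_s: 15.1
tool_pos: [0.4463, 0.3825, 0.2218]
orientation: [-0.154, 0.988, 0.001, 0.001]
force: [0.5, 0.1, -1.5]
finger_gap: 0.0429
```

```bash
python3 -m inch '[[[20,0,0,-0.002,0],[20,0,0,-0.001,0],[20,0,0,0,0]]]'
```

```text
time_s: 15.4
tool_pos: [0.4462, 0.3824, 0.2181]
orientation: [-0.154, 0.988, 0.0, 0.001]
force: [0.7, 0.3, 0.9]
finger_gap: 0.0432
```

```bash
python3 -m inch '[[[100,0,0,0,0],[100,0,0,0,0],[100,0,0,0,0],[100,0,0,0,0],[100,0,0,0.02,0],[100,0,0,0.04,0],[100,0,0,0.045,0],[100,0,0,0.045,0],[100,0.005,-0.04,0.03,0],[100,0.005,-0.048,0,0]]]'
python3 - <<'E'
from h import *
w=get_image("wrist"); cv2.imwrite("pics/w7.png",w["pixels"])
E
python3 -m inch '[[[100,0.006,-0.049,0,0],[100,0.006,-0.049,0,0],[100,0.006,-0.049,0,0],[100,0.006,-0.049,0,0],[100,0.006,-0.049,0,0],[100,0.006,-0.049,0,0],[100,0.006,-0.049,0,0],[100,0.006,-0.049,0,0],[100,0.006,-0.049,0,0],[100,0.006,-0.049,0,0]]]'
```

```text
time_s: 16.4
tool_pos: [0.4566, 0.2959, 0.402]
orientation: [-0.156, 0.988, 0.003, 0.004]
force: [1.3, -0.8, -0.6]
finger_gap: 0.088
time_s: 17.45
tool_pos: [0.5156, -0.1974, 0.3973]
orientation: [-0.154, 0.988, 0.0, -0.0]
force: [0.8, 0.3, -0.8]
finger_gap: 0.0881
```

View pics/w7.png

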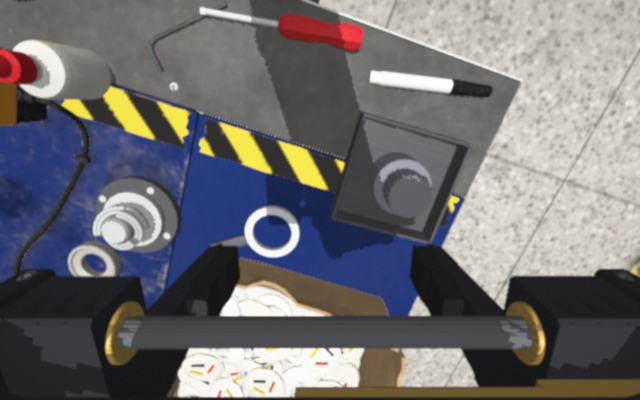

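The cap stands in the tray at (403,187). I go on to cap B.

```bash
python3 -m inch '[[[100,0.012,-0.045,-0.03,0],[100,0.01,-0.045,-0.03,0],[100,0,-0.005,-0.01,0],[100,0,0,0,0],[100,0,0,0,0]]]'
python3 - <<'E'
from h import *
st=status.get_state(); w=get_image("wrist"); cv2.imwrite("pics/w8.png",w["pixels"]);print(st["tool_pos"],st["joint_pos"].round(2))
E
```

```text
time_s: 17.95
tool_pos: [0.536, -0.2807, 0.3333]
orientation: [-0.154, 0.988, 0.001, -0.0]
force: [0.5, 0.5, 0.7]
finger_gap: 0.0881
[ 0.53597175 -0.28070048  0.33328193] [ 0.19  0.56  0.31  1.74 -0.21  0.88  2.46]
```

View pics/w8.png

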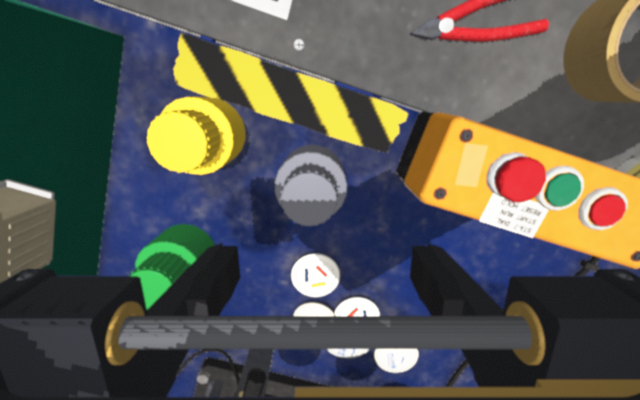

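```bash
python3 - <<'E'
from h import *
st=status.get_state(); w=get_image("wrist"); d=get_image("top"); s=get_image("scene")
for z in (.06,.08,.1,.12):
    p=ray(d,388.8,211.2,z);q=ray(d,388.8,232.5,z); print(z,p.round(3),np.round(proj(s,p)),np.round(proj(w,p,st)),q.round(3),np.round(proj(w,q,st)))
cv2.imwrite("pics/w8c.png",cv2.resize(w["pixels"][140:240,260:360],None,fx=5,fy=5,interpolation=cv2.INTER_CUBIC))
E
```

```text
0.06 [ 0.508 -0.226  0.06 ] [346. 237.] [398. 185.] [ 0.445 -0.226  0.06 ] [429. 109.]
0.08 [ 0.507 -0.222  0.08 ] [345. 230.] [408. 191.] [ 0.444 -0.222  0.08 ] [442. 111.]
0.1 [ 0.505 -0.219  0.1  ] [344. 223.] [421. 199.] [ 0.444 -0.219  0.1  ] [458. 113.]
0.12 [ 0.504 -0.216  0.12 ] [343. 216.] [436. 208.] [ 0.444 -0.215  0.12 ] [477. 116.]
```

View pics/w8c.png

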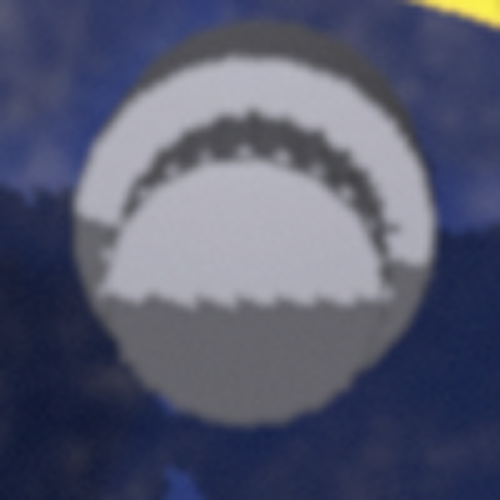

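```bash
python3 - <<'E'
from h import *
st=status.get_state(); w=get_image("wrist")
print(ray(w,309.2,198.2,.078,st),st["tool_pos"],ray(w,260+(75+437)/10,140+200/5,.044,st))
E
```

```text
[ 0.53602135 -0.29332361  0.078     ] [ 0.53631349 -0.28076928  0.3342773 ] [ 0.53047457 -0.2948208   0.044     ]
```

Cap B is at (0.536,-0.293). I shift, turn 15° away from the box and recheck.

```bash
python3 -m inch '[[[75,0,-0.012,0,-7.5],[75,0,0,-0.02,-7.5],[75,0,0,0,0],[75,0,0,0,0]]]' 40
python3 - <<'E'
from h import *
st=status.get_state(); w=get_image("wrist"); print(st["tool_pos"],proj(w,[.536,-.2933,.078],st))
cv2.imwrite("pics/w9.png",w["pixels"])
cv2.imwrite("pics/w9c.png",cv2.resize(w["pixels"][140:260,260:380],None,fx=5,fy=5,interpolation=cv2.INTER_CUBIC))
E
```

```text
time_s: 18.6
tool_pos: [0.5359, -0.2934, 0.3134]
orientation: [-0.026, 1.0, 0.0, -0.0]
force: [-0.1, 0.7, -0.5]
finger_gap: 0.066
[ 0.53586147 -0.2934381   0.31338932] (np.float64(324.1870328395118), np.float64(213.53406053137346))
```

View pics/w9c.png

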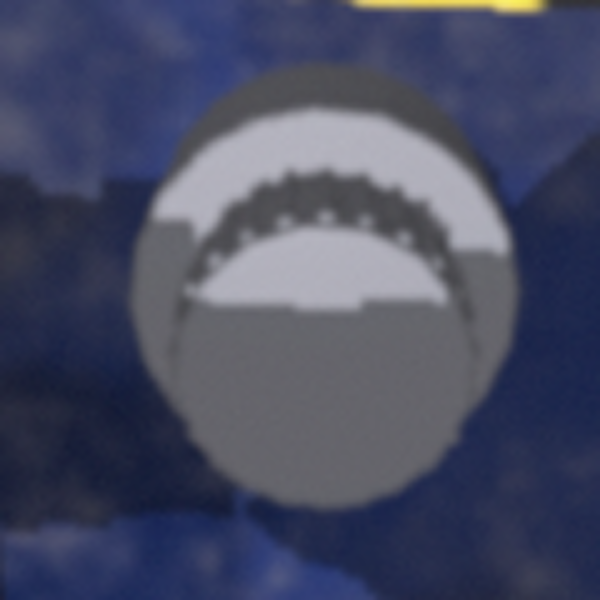

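```bash
python3 -m inch '[[[75,0,0,-0.04,0],[75,0,0,-0.035,0],[75,0,0,-0.02,0],[75,0,0,-0.003,0],[75,0,0,0,0]]]' 40
python3 -m inch '[[[20,0,0,0,0],[20,0,0,0,0],[20,0,0,0,0],[20,0,0,0,0],[20,0,0,0,0]]]' 40
```

```text
time_s: 19.15
tool_pos: [0.5361, -0.2942, 0.2158]
orientation: [-0.024, 1.0, -0.0, 0.0]
force: [-0.4, 0.1, 0.5]
finger_gap: 0.0658
time_s: 19.65
tool_pos: [0.5362, -0.2943, 0.2162]
orientation: [-0.024, 1.0, -0.0, 0.001]
force: [-1.2, 1.1, 5.5]
finger_gap: 0.043
```

```bash
python3 -m inch '[[[20,0,0,0.01,0],[20,0,0,0.04,0],[20,0,0,0.04,0],[20,0.01,0,0.04,0],[20,0.01,0.04,0,0],[20,0.01,0.045,0,0],[20,0.01,0.045,0,0],[20,0.01,0.045,0,0],[20,0,0.045,0,0],[20,0,0.045,0,0]]]'
python3 -m inch '[[[20,0,0.045,0,0],[20,0.001,0.045,0,0],[20,0.001,0.036,-0.02,0],[20,0,0,-0.02,0],[20,0,0,-0.02,0],[20,0,0,0,0]]]'
python3 -c "
from h import *
s=status.get_state();print(s['tool_pos'],s['joint_pos'].round(3))"
```

```text
time_s: 20.65
tool_pos: [0.5854, -0.0273, 0.3455]
orientation: [-0.023, 1.0, -0.0, 0.0]
force: [0.7, 0.8, -1.6]
finger_gap: 0.0432
time_s: 21.25
tool_pos: [0.5863, 0.097, 0.283]
orientation: [-0.024, 1.0, -0.001, -0.003]
force: [-0.6, 0.0, -1.7]
finger_gap: 0.043
[0.58626511 0.09700525 0.28300377] [-0.468  0.616  0.314  1.791 -0.256  0.78   1.594]
```

```bash
python3 -m inch '[[[20,0,0,0,0],[20,0,0,-0.01,0],[20,0,0,0,0]]]'
python3 -c "
from h import *
s=status.get_state();w=get_image('wrist');cv2.imwrite('pics/w10.png',w['pixels'])"
```

```text
time_s: 21.55
tool_pos: [0.5876, 0.0967, 0.2749]
orientation: [-0.023, 1.0, 0.0, -0.0]
force: [-0.6, 1.2, -2.2]
finger_gap: 0.0431
```

View pics/w10.png

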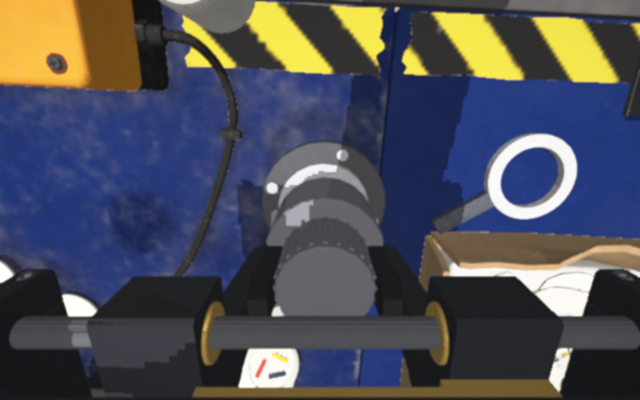

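Aligned over the gauge, so I descend.

```bash
python3 -m inch '[[[20,0.001,0,-0.008,0],[20,0,0,-0.006,0],[20,0,0,0,0]]]'
python3 -m inch '[[[20,0,0,-0.003,0],[20,0,0,-0.002,0],[20,0,0,0,0]]]'
```

```text
time_s: 21.9
tool_pos: [0.5886, 0.0967, 0.2602]
orientation: [-0.023, 1.0, -0.0, -0.0]
force: [1.7, -0.3, -2.7]
finger_gap: 0.043
time_s: 22.2
tool_pos: [0.5888, 0.0967, 0.2559]
orientation: [-0.023, 1.0, -0.0, 0.0]
force: [1.4, -0.8, -2.2]
finger_gap: 0.0434
```

```bash
python3 -m inch '[[[20,0,0,-0.002,0],[20,0,0,-0.002,0],[20,0,0,0,0]]]'
python3 -m inch '[[[20,0,0,-0.002,0],[20,0,0,0,0]]]'
```

```text
time_s: 22.5
tool_pos: [0.5888, 0.0968, 0.2519]
orientation: [-0.023, 1.0, -0.0, 0.0]
force: [1.5, -1.7, -1.7]
finger_gap: 0.0431
time_s: 22.7
tool_pos: [0.5891, 0.0967, 0.2511]
orientation: [-0.023, 1.0, 0.0, 0.0]
force: [-0.8, -1.6, 7.3]
finger_gap: 0.0429
```

```bash
python3 -m inch '[[[20,0,0,-0.001,0],[20,0,0,-0.0005,-6],[20,0,0,-0.0008,-8],[20,0,0,-0.0008,-8],[20,0,0,-0.0008,-8],[20,0,0,-0.0008,-8],[20,0,0,0,0]]]'
python3 -m inch '[[[20,0,0,-0.0008,-8],[20,0,0,-0.0008,-8],[20,0,0,-0.0008,-8],[20,0,0,-0.0008,-8],[20,0,0,0,0]]]'
```

```text
time_s: 23.4
tool_pos: [0.5897, 0.0965, 0.2471]
orientation: [0.306, 0.952, 0.0, 0.001]
force: [-0.6, -1.9, 12.1]
finger_gap: 0.0429
time_s: 23.9
tool_pos: [0.5898, 0.0965, 0.2439]
orientation: [0.556, 0.831, 0.001, 0.001]
force: [-0.3, -2.0, 11.7]
finger_gap: 0.0431
```

```bash
python3 -m inch '[[[20,0,0,-0.0008,-8],[20,0,0,-0.0008,-8],[20,0,0,0,0]]]'
python3 -m inch '[[[20,0,0,-0.0008,-8],[20,0,0,-0.0008,-8],[20,0,0,0,0]]]'
```

```text
time_s: 24.2
tool_pos: [0.5898, 0.0964, 0.2423]
orientation: [0.666, 0.746, 0.001, 0.001]
force: [-1.1, -1.9, 12.2]
finger_gap: 0.0432
time_s: 24.5
tool_pos: [0.5897, 0.0963, 0.2406]
orientation: [0.764, 0.646, 0.001, 0.001]
force: [-1.0, -1.3, 11.9]
finger_gap: 0.0429
```

```bash
python3 -m inch '[[[20,0,0,-0.0008,-8],[20,0,0,-0.0008,-8],[20,0,0,0,0]]]'
python3 -m inch '[[[20,0,0,-0.0008,-8],[20,0,0,-0.0008,-8],[20,0,0,0,0]]]'
```

```text
time_s: 24.8
tool_pos: [0.5898, 0.0963, 0.2391]
orientation: [0.846, 0.533, 0.001, 0.001]
force: [-0.4, -1.4, 12.3]
finger_gap: 0.043
time_s: 25.1
tool_pos: [0.5898, 0.096, 0.238]
orientation: [0.912, 0.41, 0.001, 0.001]
force: [-2.9, -1.8, 16.5]
finger_gap: 0.043
```

```bash
python3 -m inch '[[[20,0,0,-0.0005,-6],[20,0,0,-0.0005,-6],[20,0,0,0,0]]]'
python3 -c "
from h import *
s=status.get_state();print(s['torque'],s['joint_pos'][6])"
```

```text
time_s: 25.4
tool_pos: [0.5899, 0.0957, 0.2379]
orientation: [0.95, 0.313, 0.002, 0.001]
force: [-4.9, -2.5, 24.0]
finger_gap: 0.0433
[-0.41229884  1.20870135 -0.22659992] -0.44158718942733766
```

```bash
python3 -m inch '[[[20,0,0,0,-8],[20,0,0,0,-6],[20,0,0,0.003,0],[20,0,0,0,0]]]'
python3 - <<'E'
from h import *
st=status.get_state(); w=get_image("wrist"); im=w["pixels"]
cv2.imwrite("pics/w11c.png",cv2.resize(im[140:260,250:400],None,fx=5,fy=5,interpolation=cv2.INTER_CUBIC))
x=R.from_quat(st["orientation"]).as_matrix()[:,0]; print(x,st["tool_pos"],st["force"])
c=np.array([.589,.0965,0])
for r,z in ((.05,.012),(.035,.022),(.032,.022),(.032,.027),(.032,.066),(.032,.071)):
    p=c+r*x; p[2]=z; print(r,z,np.round(proj(w,p,st),1))
E
```

```text
time_s: 25.8
tool_pos: [0.5908, 0.097, 0.2381]
orientation: [0.98, 0.197, 0.003, 0.002]
force: [11.1, -2.4, -10.0]
finger_gap: 0.0434
[0.9225127  0.38592302 0.00580973] [0.59081041 0.09700294 0.23807457] [11.06757891 -2.44312448 -9.97979141]
0.05 0.012 [322.8 151.8]
0.035 0.022 [322.9 178.1]
0.032 0.022 [322.9 182.7]
0.032 0.027 [322.9 184.7]
0.032 0.066 [322.8 204.7]
0.032 0.071 [322.7 208. ]
```

View pics/w11c.png

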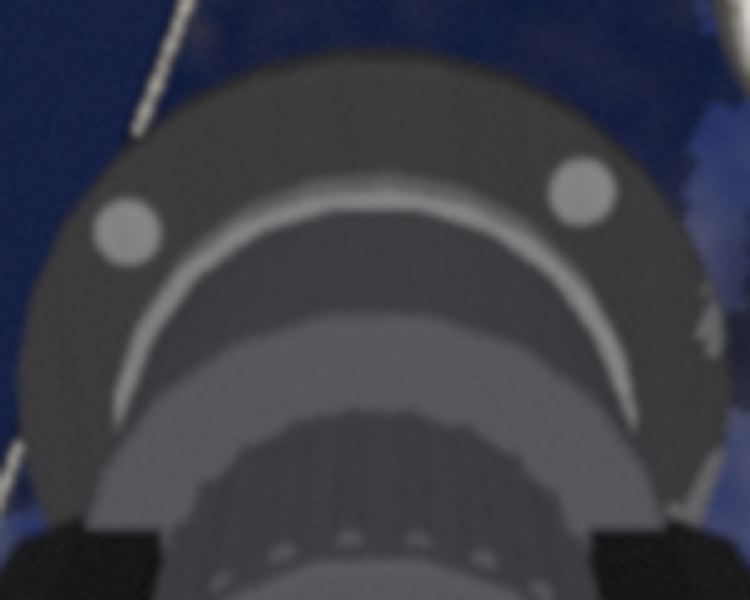

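The shoulder-to-rim strip is now 4.4 px wide (4.6 predicted for home, 6.6 at +5 mm), against 6.6 for the other cap. This cap is home, so I release it.

```bash
python3 -m inch '[[[20,0,0,-0.002,0],[20,0,0,0,0],[100,0,0,0,0],[100,0,0,0,0],[100,0,0,0,0],[100,0,0,0,0],[100,0,0,0,0]]]'
python3 -m inch '[[[100,0,0,0.02,0],[100,0,0,0.03,0],[100,0,0,0.03,0],[100,0,0,0.03,0],[100,0,0,0,0],[100,0,0,0,0]]]'
python3 - <<'E'
from h import *
st=status.get_state(); w=get_image("wrist"); im=w["pixels"]; cv2.imwrite("pics/w12.png",im)
x=R.from_quat(st["orientation"]).as_matrix()[:,0]; print(st["tool_pos"],st["joint_pos"].round(2))
c=np.array([.589,.0965,0])
for r,z in ((.05,.012),(.035,.022),(.032,.022),(.032,.027),(.032,.066),(.032,.071),(0,.1),(0,.105)):
    p=c+r*x; p[2]=z; print(r,z,np.round(proj(w,p,st),1))
E
```

```text
time_s: 26.55
tool_pos: [0.5885, 0.097, 0.2356]
orientation: [0.98, 0.197, -0.0, -0.0]
force: [0.5, -0.3, -1.1]
finger_gap: 0.081
time_s: 27.15
tool_pos: [0.5888, 0.0968, 0.3471]
orientation: [0.98, 0.197, 0.001, -0.0]
force: [-0.1, 0.7, 0.1]
finger_gap: 0.0883
[0.5887761  0.09679228 0.34711867] [-0.95  0.79  1.1   1.78 -0.8   1.09 -0.74]
0.05 0.012 [325.3 130.3]
0.035 0.022 [325.3 147.4]
0.032 0.022 [325.3 150.6]
0.032 0.027 [325.3 151.4]
0.032 0.066 [325.3 159.1]
0.032 0.071 [325.3 160.3]
0 0.1 [325.3 209.6]
0 0.105 [325.3 211.8]
```

View pics/w12.png

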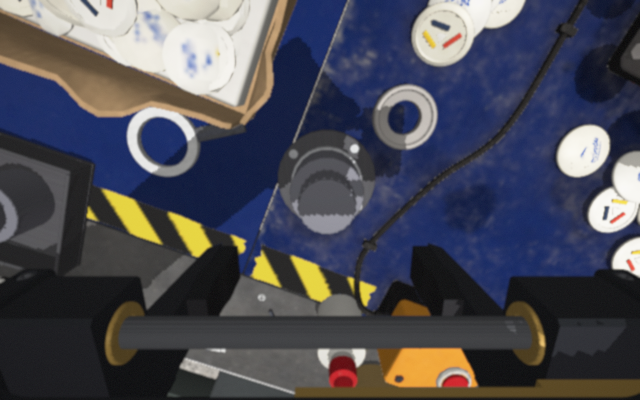

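```bash
python3 - <<'E'
from h import *
s=get_image("scene"); cv2.imwrite("pics/s9.png",cv2.resize(s["pixels"][150:270,220:400],None,fx=4,fy=4,interpolation=cv2.INTER_CUBIC))
E
```

```text
(no output)
```

View pics/s9.png

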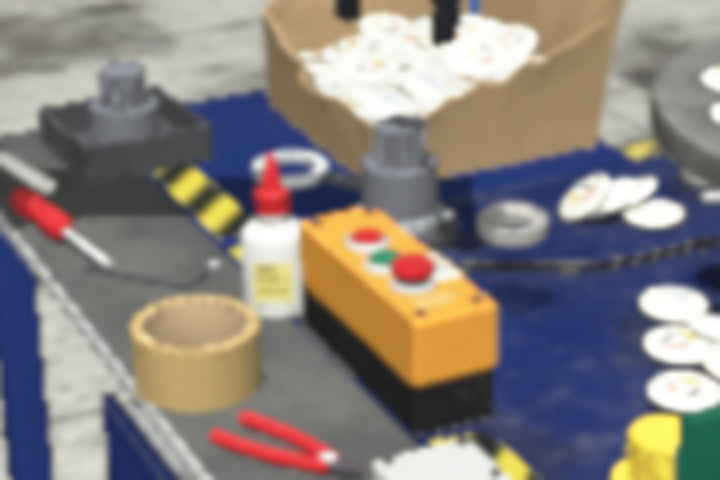

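The scene crop shows the faulty cap upright in the tray at (125,105), the sound cap on the gauge at (400,180) and the bottle standing at (272,250). The robot is clear of all of them, so I hand in.

```bash
python3 -c "
from plant import order
print(order.job_done())"
```

```text
the job is handed in; nothing more can be done
None
```

I found the faulty cap, put it in the scrap tray and left the sound one screwed fully home on the gauge. I handed the job in at about 27 s of the 72 s allowed.

- **Faulty cap (the left one):** it stopped on the gauge with its rim about 4–5 mm above the shoulder. The wrist height gave 3.9 mm. The wrist picture matched 5 mm, with a 6.6 px strip between the shoulder edge and the rim. I unscrewed it and it now stands upright in the tray.
- **Sound cap (the right one):** it screwed down past that height and stopped 0.3 mm below the height I expected for home, at about 24 N of push. The strip was 4.4 px, against 4.6 px predicted for a home cap.

The last pictures show the sound cap upright on the gauge, the faulty one in the tray, the bottle standing and the gripper clear.

- **Checks that disagreed:** early top-camera positions were about 5 mm off the wrist camera's, so I used the wrist's. The first scene-camera close-up of the faulty cap was too coarse to show the gap. I did not measure the seating again after letting go.
- **Gripper slip:** while I was finding the stop, the gripper may have slipped on the faulty cap. The push there peaked at about 37 N.

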